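Refill the tea chest and clamp it shut

ROBOT

A 6-joint arm with a two-finger parallel gripper is mounted at the origin on the work surface. World frame = base frame: x ahead of the robot, y to its left, z up, the work surface at z = 0. Lengths are in mm, angles in rad, forces in N, time in s.
With the tool pointing down it reaches from about 350 to 975 mm from the base axis. Payload 7.1 kg.
Tool frame: the origin (TCP) lies on the front face of the gripper's body, between the roots of the fingers; the fingertips stand 80 mm ahead of it and the grasp point (between the pads) lies 61 mm ahead of it (env.tips_ahead is the distance from the TCP to the fingertips, in mm); z points along the fingers, y is the direction in which the jaws open and shut (so a half turn about z gives the same grasp; the last joint's range is limited). The gripper opens to 88 mm and grips with 3 to 60 N. Pads are 20 mm wide; open, the fingers measure 115 mm over their backs; the gripper's body (75 mm by 178 mm) begins 61 mm behind the grasp point.
Start: joints at [1.126, 0.423, 1.63, -0, 1.089, -0.019], TCP at [258.124, 569.19, 302.675] pointing down, gripper open.
Joint ranges: [-3, 3], [-0.9, 2.11], [0.09, 2.58], [-1.31, 4.45], [0.11, 2.69], [-2.54, 2.54]. Speed limits (rad/s): [2.39, 2.39, 3.01, 3.14, 3.14, 3.14].

INTERFACE

Orientations are given as a unit quaternion [x, y, z, w].
In Python, from station import env, set_gripper, viewer, workorder gives the robot as it stands. Calls block until the motion is done:
- env.reach(position, orientation): joint-space move of the TCP to a pose.
- env.move_l(position, rot=None, rate=150, f_stop=None): straight line of the TCP; rot=None keeps the orientation; rate is the mean speed in mm/s. With f_stop (N) it stops when the force on the tool has changed by that much, and returns True; else False.
- env.move_joints(angles): joint-space move.
- set_gripper(opening): finger opening in mm; the grip force is fixed at half the most; returns when the fingers have stopped.
- env.hold(seconds).
- env.ik(position, orientation): joint angles nearest the present ones, or None.
- env.read_state(): the state.
- viewer.camera(name): name is "side" or "top"; returns the picture (480x640x3 uint8, blue, green, red); there is no depth.
- viewer.camera_params(name): a dict with "fx", "fy", "cx", "cy" (pixels), "pose" (4x4, takes a point from camera to world coordinates). Camera axes: x right, y up, looking along -z (the intrinsics and any distortion apply to the point x, -y, -z); pixel columns grow to the right and rows downward; lengths in mm; the calibration is good to about 2 mm. A picture is of the moment at which its call begins. camera_params takes no time and is no camera call.
A pose or a line that the arm cannot do raises env.IKError and nothing moves.
- workorder.sign_off(): hands the job in, once; it reports no verdict.
The state is a dict: "time_s": time; "qpos": joint angles; "dq": joint speeds; "tau": joint torques, N m; "tool_pos": TCP position; "orientation": TCP orientation; "force": force on the tool from outside, world axes, zero at the start; "wrist_torque": the same for the moment, N m; "width": finger opening in mm.
Only numpy, scipy, OpenCV 4.12 (cv2) and the standard library are available. Lean on these libraries where they do the work, as an engineer would, in place of code of your own. Each camera call takes 0.05 s, during which the arm holds its last target.

TASK

Refill the tea chest: swing its sprung clamp open, lift the lid off and lay it flat in the middle of the cork mat, and stand every tea tin upright on the floor of the chest, one to a compartment. Then seat the lid fully home on the chest again and swing the clamp over centre so that its pad presses on the lid. Do not disturb the mug, the travel mug or the honey jar.

Things in the scene. Friction and masses are not known exactly. Their poses are not given: they have to be found in the camera images.
- chest: fixed wooden tea chest, open on top: outside 156 (x) x 188 (y) x 100 mm high, walls and floor 6 mm thick; origin at the centre of its underside, z up. A cross of dividers, 4 mm thick and up to 40 mm above the underside, makes 4 compartments of 70 (x) x 86 (y) mm centred at x = +-37, y = +-45 mm; floor 6 mm above the origin. A clamp stands outside its -y wall.
- lid: loose lid, 0.3 kg nominal: plug 132 (x) x 164 (y) x 10 mm below, which drops 6 mm clear all round into the mouth of the chest, white plate 160 x 192 x 10 mm on it, dark ridge handle 14 (x) x 80 (y) x 34 mm high on top (54 mm in all); origin at the centre of the plug's underside, z up. Seated, its origin lies 90 mm above that of the chest, axes parallel. It starts seated with the clamp down.
- mat: fixed cork mat 180 (x) x 215 (y) x 6 mm where the lid is laid; origin at the centre of its underside
- tin_red: loose red tea tin, 0.14 kg: body 50 (x) x 70 (y) x 45 mm high with a black ridge grip on top, 14 (x) x 50 (y) x 30 mm, centred, so 75 mm in all; origin at the centre of the underside, z up. May be absent (two to four tins are present). Pinch the ridge across x.
- tin_green: loose green tea tin, 0.14 kg: body 50 (x) x 70 (y) x 45 mm high with a black ridge grip on top, 14 (x) x 50 (y) x 30 mm, centred, so 75 mm in all; origin at the centre of the underside, z up. May be absent (two to four tins are present). Pinch the ridge across x.
- tin_blue: loose blue tea tin, 0.14 kg: body 50 (x) x 70 (y) x 45 mm high with a black ridge grip on top, 14 (x) x 50 (y) x 30 mm, centred, so 75 mm in all; origin at the centre of the underside, z up. May be absent (two to four tins are present). Pinch the ridge across x.
- tin_yellow: loose yellow tea tin, 0.14 kg: body 50 (x) x 70 (y) x 45 mm high with a black ridge grip on top, 14 (x) x 50 (y) x 30 mm, centred, so 75 mm in all; origin at the centre of the underside, z up. May be absent (two to four tins are present). Pinch the ridge across x.
- clamp (a joint): angle of the sprung toggle clamp about the chest's x axis (rad): 0 = pad resting on the seated lid, 1.42 = fully open stop, -0.12 = lower stop with no lid. A spring drives it away from the dead centre at about 0.70 to both sides (about 0.17 N m at the ends; 2 to 7 N pushing at the knob). Loose things and the robot touch it; it does not touch the chest.
- clamp_pivot (a point): hinge axis of the clamp, on the chest at x = 0, y = -124, z = 110 mm of its frame
- clamp_knob (a point): centre of the clamp's green ball knob, 24 mm across, at the end of a 10 mm rod 90 mm from the pivot. Shut, the rod leans 38 degrees over the lid (knob 55 mm to +y of the pivot and 71 mm above it); at the dead centre it is upright; fully open it leans outward (knob 62 mm to -y, 65 mm above). Push it along its arc; past the dead centre it snaps over by itself.
- clamp_pad (a point): underside centre of the black rubber pad, 22 mm across, under the steel arm (18 wide, 64 long) that reaches over the lid, 52 mm from the pivot. Fully open the arm stands almost upright beside the chest, up to 62 mm above the pivot.
- mug: white mug with a handle, 80 mm across, 92 mm high, bystander; origin under its centre
- travel_mug: metal travel mug with black lid and handle, 72 mm across, 165 mm high, bystander; origin under its centre
- honey_jar: amber jar with yellow cap, 68 mm across, 100 mm high, bystander; origin under its centre

How it is judged:
By the outcome, as a careful person would: the job done as asked, in the order asked, and still so for the second after the job is handed in, with the robot touching nothing.
Of tin_red, tin_green, tin_blue, tin_yellow only 2 to 4 are there at a start; the rules pass over those that are not, and their reading is None.
At some moment in a run one of tin_red, tin_green, tin_blue, tin_yellow may be knocked a few centimetres aside while the robot is not near it.
Once in a run the grip may slacken for a moment while it holds something.
It also fails if it takes over 210 s, if anything falls off the work surface, if the arm or the gripper's body presses on something with over 40 N, if the wrist force passes 120 N, or if a joint passes its speed limit or range.

## Working session

There is one attempt and no reset: what is moved stays moved. The work goes in short steps, each a Python script; the robot and the scene stay as the last script left them, time stands still between calls to the robot, and variables do not carry over. Pictures are saved under pics/ and viewed, and the job is handed in when it is done.

```bash
ls; mkdir -p pics
python3 - <<'E'
from station import env, set_gripper, viewer, workorder
import cv2
for n in("side","top"):
    cv2.imwrite(f"pics/{n}0.png",viewer.camera(n)); p=viewer.camera_params(n); print(n,p)
s=env.read_state(); print(s)
E
```

```text
pics
side {'fx': 490.7828476436092, 'fy': 490.7828476436092, 'cx': 324.7075553018981, 'cy': 239.13413643520033, 'pose': array([[ 9.36772420e-01,  1.81220155e-01, -2.99360465e-01,
         1.98310530e+02],
       [-3.49931279e-01,  4.90857684e-01, -7.97876453e-01,
        -1.00161477e+03],
       [ 2.35208980e-03,  8.52184246e-01,  5.23236541e-01,
         8.06114348e+02],
       [ 0.00000000e+00,  0.00000000e+00,  0.00000000e+00,
         1.00000000e+00]])}
top {'fx': 522.4144237140986, 'fy': 522.4144237140986, 'cx': 319.099086050536, 'cy': 230.5997777088888, 'pose': array([[-1.74220878e-02,  9.93310557e-01, -1.14151693e-01,
         4.77684269e+02],
       [-9.99824122e-01, -1.65150281e-02,  8.88705051e-03,
         2.48644962e+01],
       [ 6.94238268e-03,  1.14286447e-01,  9.93423581e-01,
         1.13262628e+03],
       [ 0.00000000e+00,  0.00000000e+00,  0.00000000e+00,
         1.00000000e+00]])}
{'time_s': 0.1, 'qpos': array([ 1.12597829e+00,  4.23765801e-01,  1.63059770e+00, -1.29490444e-05,
        1.08863885e+00, -1.90050811e-02]), 'dq': array([ 6.26719056e-06, -1.71983938e-03, -1.79160509e-03,  9.65046350e-04,
       -1.24956220e-03, -7.50571763e-04]), 'tau': array([ 9.65103027e-04, -5.45611775e+01, -2.74322069e+01,  6.44786353e-02,
        1.86704641e-02,  6.13772755e-06]), 'tool_pos': array([257.97456084, 568.83983065, 301.98474459]), 'orientation': array([ 2.11298651e-01,  9.77421293e-01, -6.87298376e-04, -1.56420791e-04]), 'force': array([-0.18882798,  0.46296636,  0.18007352]), 'wrist_torque': array([-0.02518158, -0.04309184,  0.02017288]), 'width': 87.82279805510409}
```

View pics/top0.png

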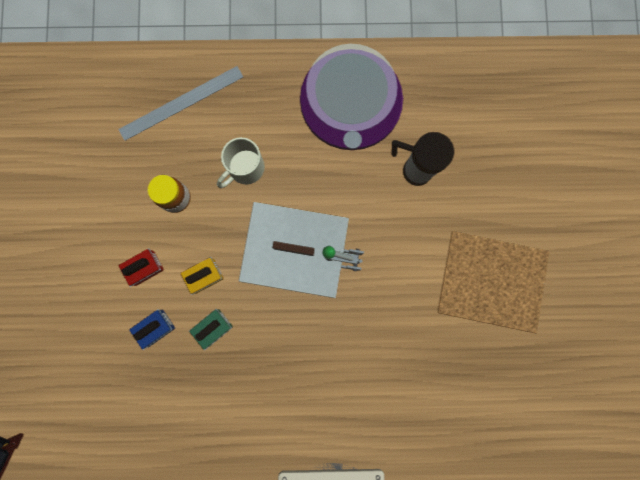

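View pics/side0.png

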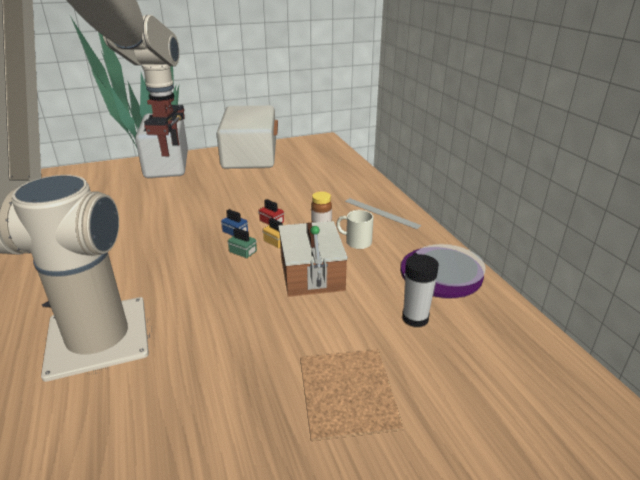

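Run:
```python
import cv2
t=cv2.imread('pics/top0.png')
cv2.imwrite('pics/t_tins.png',cv2.resize(t[235:360,105:245],None,fx=5.5,fy=4.8*5.5/4.8*0.86,interpolation=cv2.INTER_CUBIC)[:600])
cv2.imwrite('pics/t_chest.png',cv2.resize(t[195:305,230:375],None,fx=5,fy=5,interpolation=cv2.INTER_CUBIC))
s=cv2.imread('pics/side0.png')
cv2.imwrite('pics/s_all.png',cv2.resize(s[180:310,210:370],None,fx=4.6,fy=4.6,interpolation=cv2.INTER_CUBIC))
```

```text
(no output)
```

View pics/t_tins.png

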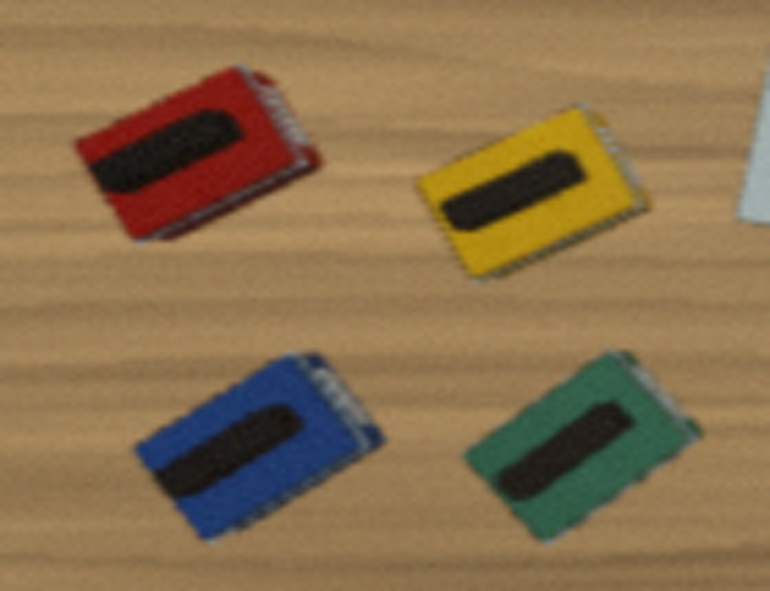

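View pics/t_chest.png

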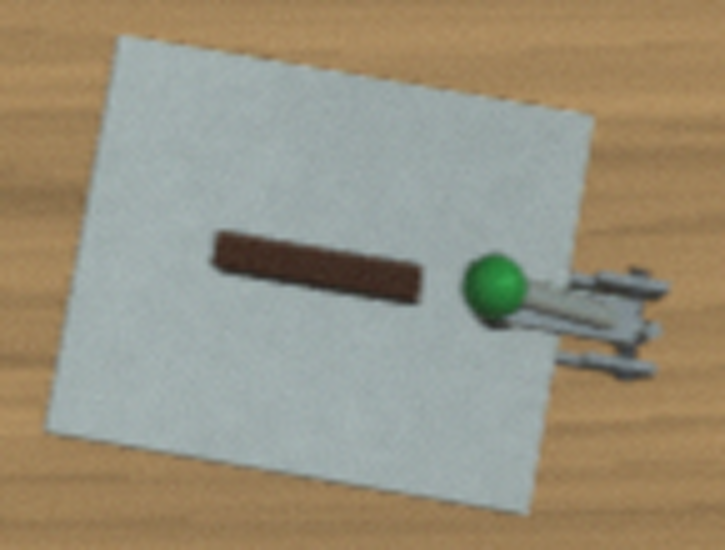

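View pics/s_all.png

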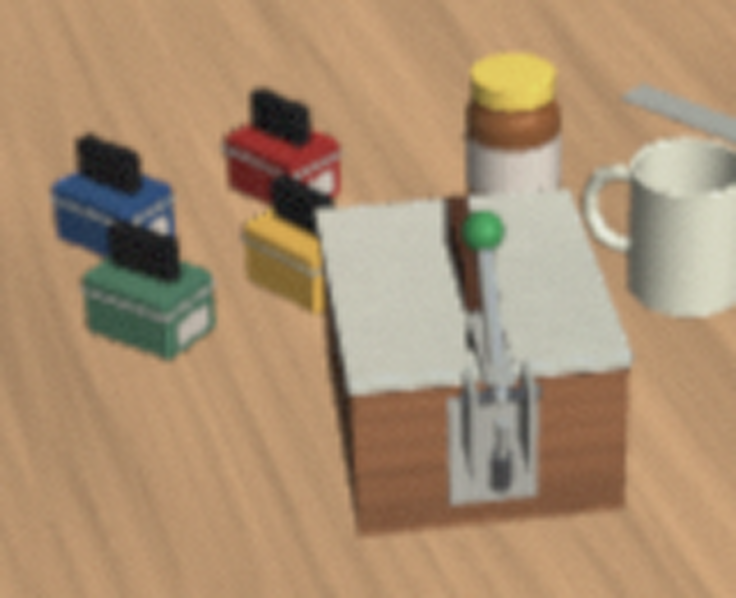

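```bash
cat > h.py <<'E'
import numpy as np, cv2
from station import env, set_gripper, viewer, workorder
from scipy.spatial.transform import Rotation as R
def ray(cam,u,v):
    p=viewer.camera_params(cam); P=np.asarray(p['pose'])
    d=P[:3,:3]@np.array([(u-p['cx'])/p['fx'],-(v-p['cy'])/p['fy'],-1.]); return P[:3,3],d
def onplane(cam,u,v,z):
    o,d=ray(cam,u,v); return o+d*(z-o[2])/d[2]
def tri(a,b):
    (o1,d1),(o2,d2)=ray('top',*a),ray('side',*b)
    s=np.linalg.lstsq(np.c_[d1,-d2],o2-o1,rcond=None)[0]
    p,q=o1+d1*s[0],o2+d2*s[1]; return (p+q)/2,np.linalg.norm(p-q)
HUE={'red':[(0,7),(172,180)],'yellow':[(18,30)],'green':[(60,90)],'blue':[(105,125)]}
def colmask(img,c,s=120,v=50):
    h=cv2.cvtColor(img,cv2.COLOR_BGR2HSV); m=np.zeros(img.shape[:2],np.uint8)
    for a,b in HUE[c]: m|=cv2.inRange(h,(a,s,v),(b,255,255))
    return m
def rect(mask,z,off=(0,0)):
    """largest blob -> rect on plane z: centre, yaw of the long axis, sides, pixel centroid"""
    cs,_=cv2.findContours(mask,cv2.RETR_EXTERNAL,cv2.CHAIN_APPROX_NONE)
    c=max(cs,key=cv2.contourArea); pix=c[:,0,:].mean(0)+off
    w=np.array([onplane('top',u+off[0],v+off[1],z)[:2] for u,v in c[:,0,:]],np.float32)
    (cx,cy),(a,b),_=r=cv2.minAreaRect(w); P=cv2.boxPoints(r)
    e=P[1]-P[0]; f=P[2]-P[1]; L=e if np.linalg.norm(e)>np.linalg.norm(f) else f
    yaw=np.arctan2(L[1],L[0])%np.pi   # long axis ~ local y
    return np.array([cx,cy]),yaw,(max(a,b),min(a,b)),pix
def tins(img,box=(235,360,60,250)):
    y0,y1,x0,x1=box; t=img[y0:y1,x0:x1]; out={}
    for c,s,v in (('red',150,100),('yellow',150,120),('green',90,70),('blue',130,90)):
        m=colmask(t,c,s,v)
        if m.sum()<255*60: continue
        m=cv2.morphologyEx(m,cv2.MORPH_OPEN,np.ones((2,2),np.uint8))
        out[c]=rect(m,45,(x0,y0))
    return out
def down(yaw_y):
    """tool z down, tool y along the world direction yaw_y"""
    y=np.array([np.cos(yaw_y),np.sin(yaw_y),0]); z=np.array([0,0,-1.]); x=np.cross(y,z)
    return R.from_matrix(np.c_[x,y,z]).as_quat()
E
python3 - <<'E'
from h import *
t=cv2.imread('pics/top0.png'); s=cv2.imread('pics/side0.png'); np.set_printoptions(precision=2,suppress=True)
for c,r in tins(t).items(): print(c,r)
h=cv2.cvtColor(t,cv2.COLOR_BGR2HSV)
lid=np.zeros((480,640),np.uint8); lid[195:305,230:352]=cv2.inRange(h,(0,0,110),(180,60,255))[195:305,230:352]
lid=cv2.morphologyEx(lid,cv2.MORPH_OPEN,np.ones((9,9)))
print('lid',rect(lid,110))
rd=np.zeros((480,640),np.uint8); rd[230:262,262:320]=cv2.inRange(h,(0,0,0),(180,255,85))[230:262,262:320]
print('ridge',rect(rd,144))
mat=np.zeros((480,640),np.uint8)
g=cv2.GaussianBlur(t,(5,5),0); hs=cv2.cvtColor(g,cv2.COLOR_BGR2HSV)
print('mat hsv',hs[282,494],hs[282,400],hs[282,600])
m=cv2.inRange(hs,(0,118,0),(180,255,255)); mat[215:345,425:565]=m[215:345,425:565]
cv2.imwrite('pics/matmask.png',mat[215:345,425:565])
mat=cv2.morphologyEx(cv2.morphologyEx(mat,cv2.MORPH_CLOSE,np.ones((7,7))),cv2.MORPH_OPEN,np.ones((9,9)))
print('mat',rect(mat,6))
def cen(m,x0,x1,y0,y1):
    q=np.zeros_like(m);q[y0:y1,x0:x1]=m[y0:y1,x0:x1];M=cv2.moments(q,True);return M['m10']/M['m00'],M['m01']/M['m00']
a=cen(colmask(t,'green',120,30),318,340,240,265); b=cen(colmask(s,'green',120,30),300,330,215,245)
print('knob',a,b,tri(a,b))
E
```

```text
red (array([531.35, 389.7 ]), np.float32(2.0792162), (69.08698272705078, 48.28666305541992), array([139.52, 267.  ]))
yellow (array([512.08, 260.88]), np.float32(2.0442476), (70.50226593017578, 49.77458953857422), array([201.04, 276.09]))
green (array([401.32, 241.29]), np.float32(2.2465444), (67.58086395263672, 46.86320114135742), array([210.63, 329.54]))
blue (array([403.65, 363.88]), np.float32(2.1723094), (67.71035766601562, 46.63825225830078), array([150.85, 329.26]))
lid (array([559.52,  65.45]), np.float32(1.3845934), (193.75991821289062, 159.87939453125), array([297.06, 249.84]))
ridge (array([558.34,  66.24]), np.float32(1.3814821), (78.09150695800781, 14.645720481872559), array([292.99, 248.37]))
mat hsv [ 16 128 147] [ 18 115 171] [ 17 117 157]
mat (array([ 499.53, -356.44]), np.float32(2.9921799), (270.15966796875, 245.29080200195312), array([492.2 , 275.36]))
knob (328.69473684210527, 251.66315789473686) (314.5, 229.61111111111111) (array([547.29,  -0.25, 183.18]), np.float64(1.2308329352349325))
```

View pics/matmask.png

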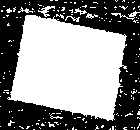

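```bash
cat >> h.py <<'E'
CH=np.array([558.9,65.8]); PHI=1.383-np.pi/2
def chest(x,y,z):
    c,s=np.cos(PHI),np.sin(PHI); return [CH[0]+c*x-s*y,CH[1]+s*x+c*y,z]
def pick_q(pos,yaw):
    best=None
    for k in(0,np.pi):
        o=down(yaw+k); q=env.ik(list(pos),o)
        if q is not None and (best is None or abs(q[5])<best[0]): best=(abs(q[5]),o,q)
    if best is None: raise RuntimeError('no ik %s %s'%(pos,yaw))
    return best[1]
def st(msg=''):
    s=env.read_state(); print(msg,'t%.1f'%s['time_s'],np.round(s['tool_pos'],1),'F',np.round(s['force'],1),'w%.1f'%s['width'],flush=True); return s
def snap(n):
    im={c:viewer.camera(c) for c in('top','side')}
    cv2.imwrite(f'pics/{n}.png',np.hstack([im['top'][100:400,80:580],im['side'][150:450,200:500]])) 
    for c in im: cv2.imwrite(f'pics/{n}_{c}.png',im[c])
    return im
E
python3 - <<'E'
from h import *
np.set_printoptions(precision=2,suppress=True)
t=cv2.imread('pics/top0.png'); hs=cv2.cvtColor(cv2.GaussianBlur(t,(5,5),0),cv2.COLOR_BGR2HSV)
mat=np.zeros((480,640),np.uint8); mat[215:345,425:565]=cv2.inRange(hs,(0,122,0),(180,255,255))[215:345,425:565]
mat=cv2.morphologyEx(mat,cv2.MORPH_OPEN,np.ones((25,25)));  mat=cv2.morphologyEx(mat,cv2.MORPH_CLOSE,np.ones((7,7)))
print('mat',rect(mat,6))
set_gripper(0)
o=pick_q(chest(0,-38,300),PHI)
env.reach(chest(0,-38,300),o); st()
env.move_l(chest(0,-38,246)); st('at')
print(env.move_l(chest(0,-100,258),rate=80,f_stop=30)); st()
print(env.move_l(chest(0,-152,258),rate=80,f_stop=30)); st()
env.hold(.4)
env.move_l(chest(0,-100,330)); st()
env.hold(.3); snap('a1')
E
```

```text
mat (array([ 490.92, -358.  ]), np.float32(1.3506061), (217.99815368652344, 182.4884033203125), array([493.08, 281.84]))
 t3.6 [551.8  29.2 300. ] F [-0.7  1.   0.3] w0.5
at t4.2 [552.   28.8 246.1] F [-0.3 -0.4 -0.6] w0.8
False
 t5.1 [540.  -32.5 257.7] F [ 0.5 -0.3 -0.6] w0.2
False
 t5.9 [530.5 -83.7 258. ] F [-0.2  0.4 -0.4] w0.5
 t7.0 [539.7 -32.5 329.4] F [ 0.1  0.2 -0.4] w0.5
```

View pics/a1.png

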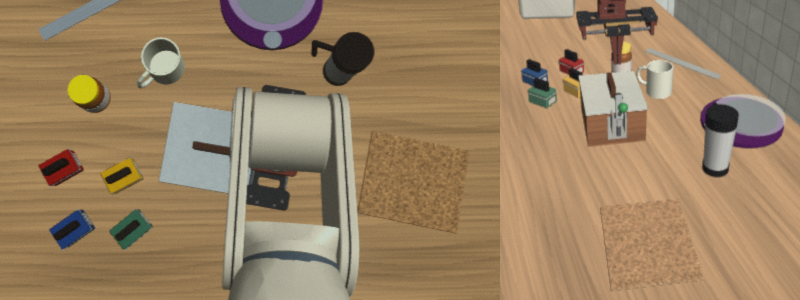

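Run:
```python
import cv2
s=cv2.imread('pics/a1_side.png')
cv2.imwrite('pics/a1z.png',cv2.resize(s[200:310,260:360],None,fx=5,fy=5,interpolation=cv2.INTER_CUBIC))
```

```text
(no output)
```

View pics/a1z.png

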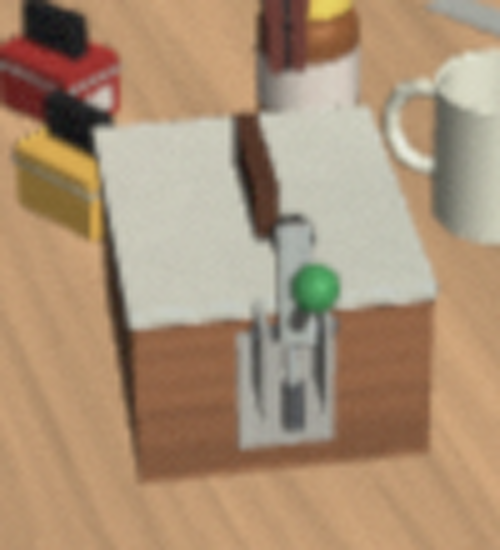

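```bash
cat >> h.py <<'E'
MAT=np.array([490.9,-358.0]); MY=1.3506-np.pi/2
E
python3 - <<'E'
from h import *
set_gripper(60)
p=chest(0,0,260); o=pick_q(p,PHI)
env.reach(p,o)
env.move_l(chest(0,0,196),rate=100,f_stop=15); st('on')
set_gripper(0); env.hold(.2); s0=st('gripped')
env.move_l(chest(0,0,230),rate=50); st('up')
env.move_l(chest(0,0,345),rate=120); st('up2')
env.hold(.2); st(); snap('b1')
E
```

```text
on t9.8 [559.3  65.6 196.5] F [-0.2 -0.1  0. ] w60.4
gripped t10.8 [558.9  65.8 196. ] F [-0.3  0.7  1.8] w13.7
up t11.6 [558.7  65.8 229.9] F [ 0.5 -1.  -2.6] w14.2
up2 t12.7 [558.4  65.7 344.1] F [-0.2  0.2 -3.3] w13.9
 t12.9 [558.6  65.8 344.2] F [ 0.2  0.3 -2.5] w13.8
```

View pics/b1.png

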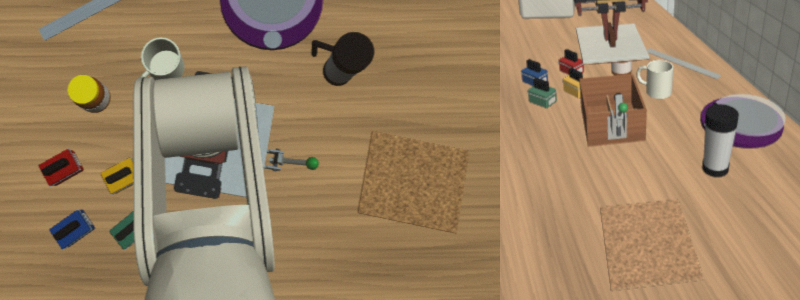

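Run:
```python
from h import *
s=env.read_state()
o2=(R.from_euler('z',MY-PHI)*R.from_quat(s['orientation'])).as_quat()
mid=[*((CH+MAT)/2),345]
env.move_l(mid,rate=150); s=st('mid')
if not 10<s['width']<18 or s['force'][2]>-1.5: print('CHECK'); raise SystemExit
env.move_l([*MAT,300],rot=o2,rate=150); st()
env.move_l([*MAT,150],rate=120); st('low')
snap('c0')
print(env.move_l([*MAT,112.0],rate=25,f_stop=4)); s=st('touch')
snap('c1')
```

```text
mid t14.6 [ 525.  -145.5  345. ] F [ 0.7  0.3 -2.7] w13.5
 t16.2 [ 491.1 -357.4  300.2] F [-0.2 -0.1 -3. ] w13.8
low t17.6 [ 491.3 -358.3  150.8] F [-0.6 -0.3 -3.3] w13.8
False
touch t19.4 [ 491.  -358.1  112.1] F [ 1.   0.8 -3.7] w13.8
```

```bash
python3 -c "
import cv2
s=cv2.imread('pics/c1_side.png');cv2.imwrite('pics/c1z.png',cv2.resize(s[200:450,200:470],None,fx=2.3,fy=2.3))"
```

```text
(no output)
```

View pics/c1z.png

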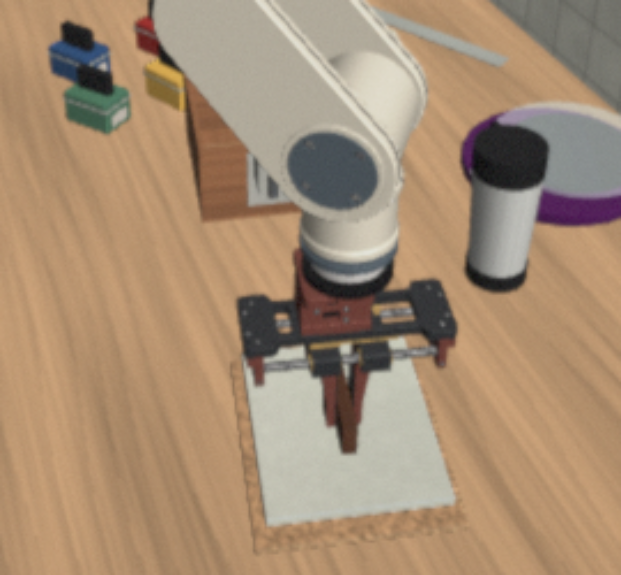

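Run:
```python
from h import *
print(env.move_l([*MAT,107.0],rate=10,f_stop=4)); s=st('touch')
set_gripper(60); st('rel')
env.move_l([*MAT,260],rate=150)
q=pick_q([520,80,400],PHI); env.reach([480,-60,400],q); env.hold(.2); st()
im=snap('d1'); np.set_printoptions(precision=1,suppress=True)
for c,r in tins(im['top']).items(): print(c,r)
h=cv2.cvtColor(im['top'],cv2.COLOR_BGR2HSV)
lid=np.zeros((480,640),np.uint8); lid[215:345,425:565]=cv2.inRange(h,(0,0,110),(180,60,255))[215:345,425:565]
lid=cv2.morphologyEx(cv2.morphologyEx(lid,cv2.MORPH_CLOSE,np.ones((15,15))),cv2.MORPH_OPEN,np.ones((9,9)))
print('lid',rect(lid,26))
```

```text
True
touch t19.7 [ 490.9 -358.1  112. ] F [-0.6  0.8  5.7] w14.1
rel t20.6 [ 490.3 -357.5  111. ] F [0.5 0.7 0.7] w60.3
 t23.1 [480.1 -60.8 399.4] F [0.4 0.3 0.3] w60.2
red (array([531.3, 389.6]), np.float32(2.0732746), (69.20227813720703, 48.998897552490234), array([139.4, 267.2]))
yellow (array([513. , 259.2]), np.float32(2.0422425), (74.2725601196289, 49.834022521972656), array([201.6, 275.5]))
green (array([401.5, 241.1]), np.float32(2.2513814), (67.86319732666016, 47.127132415771484), array([210.7, 329.3]))
blue (array([403.6, 363.6]), np.float32(2.1748528), (68.12154388427734, 47.268184661865234), array([150.8, 329.5]))
lid (array([ 468. , -318.9]), np.float32(1.3497803), (257.62518310546875, 222.7793731689453), array([480.8, 289. ]))
```

View pics/d1.png

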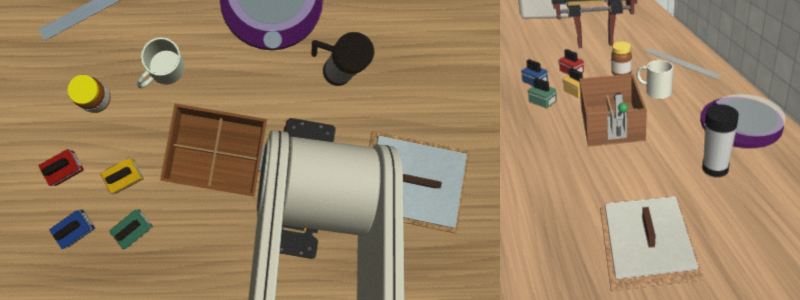

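```bash
cat >> h.py <<'E'
class Stop(Exception): pass
def pick(c,name):
    t=tins(viewer.camera('top')); (xy,yaw,sz,pix)=t[c]; print(c,np.round(xy,1),round(float(yaw),3),np.round(sz,1))
    if not(62<sz[0]<76 and 42<sz[1]<55): raise Stop('size')
    set_gripper(50)
    o=pick_q([*xy,220],yaw-np.pi/2)
    env.reach([*xy,220],o); 
    if env.move_l([*xy,128.5],rate=120,f_stop=12): st('BUMP'); raise Stop('bump')
    set_gripper(0); env.hold(.15); s=st('grip')
    if not 11<s['width']<17: raise Stop('no grip')
    env.move_l([*xy,150],rate=60); env.move_l([*xy,270],rate=150); s=st('lift')
    im=viewer.camera('side'); cv2.imwrite(f'pics/{name}_lift.png',im)
    if s['width']<11: raise Stop('lost')
def place(cx,cy,name):
    p=chest(cx,cy,270); o=pick_q(p,PHI)
    env.reach(p,o); s=st('over'); env.hold(.2)
    im=viewer.camera('side'); cv2.imwrite(f'pics/{name}_over.png',im)
    if s['width']<11 : raise Stop('lost')
    env.move_l(chest(cx,cy,160),rate=120)
    b=env.move_l(chest(cx,cy,132),rate=25,f_stop=5); s=st('down %s'%b)
    if s['tool_pos'][2]>139: raise Stop('high')
    set_gripper(26); st('rel')
    env.move_l(chest(cx,cy,270),rate=150)
E
python3 - <<'E'
from h import *
pick('yellow','y'); place(37,45,'y'); snap('e1')
E
python3 -c "
import cv2,numpy as np
a=cv2.imread('pics/y_lift.png')[130:330,200:400];b=cv2.imread('pics/y_over.png')[130:330,200:400];c=cv2.imread('pics/e1_side.png')[130:330,200:400]
cv2.imwrite('pics/e1z.png',cv2.resize(np.hstack([a,b,c]),None,fx=1.33,fy=1.33))"
```

```text
yellow [513.1 258.7] 2.047 [75.4 50.1]
grip t26.8 [512.9 258.6 128.3] F [ 0.2 -0.3 -1.5] w14.1
lift t28.2 [512.5 258.5 269.1] F [-1.1 -0.5 -1.4] w13.8
over t29.0 [603.  103.5 269.2] F [ 0.3  0.  -1.8] w13.8
down True t31.3 [603.5 103.  134.2] F [-0.2  0.1  3.8] w13.8
rel t31.7 [602.6 102.9 133.2] F [-0.5 -0.2 -0.2] w26.1
```

View pics/e1.png

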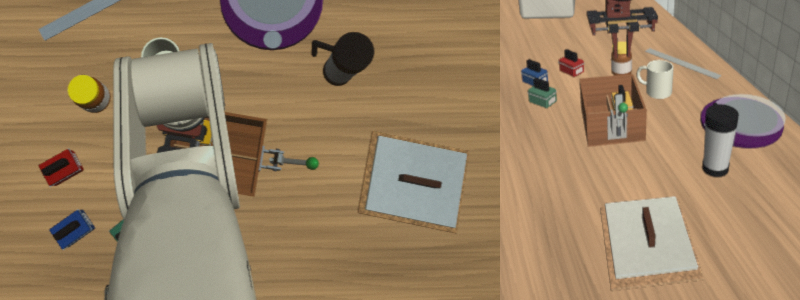

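View pics/e1z.png

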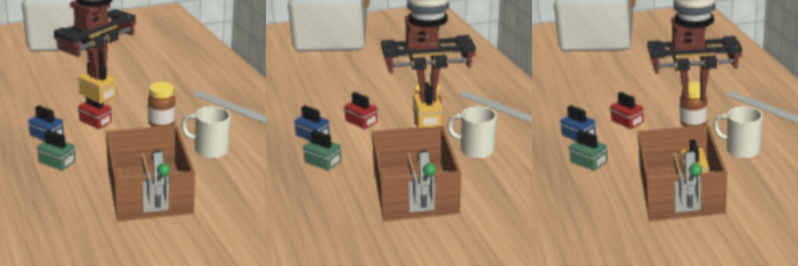

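```bash
python3 - <<'E'
from h import *
pick('red','r'); place(37,-45,'r'); env.reach(chest(0,-150,380),pick_q(chest(0,-150,380),PHI)); im=snap('e2')
h=cv2.cvtColor(im['top'],cv2.COLOR_BGR2HSV)
E
python3 -c "
import cv2,numpy as np
a=cv2.imread('pics/r_lift.png')[130:330,200:400];b=cv2.imread('pics/r_over.png')[130:330,200:400];c=cv2.imread('pics/e2_side.png')[130:330,200:400]
cv2.imwrite('pics/e2z.png',cv2.resize(np.hstack([a,b,c]),None,fx=1.33,fy=1.33))"
```

```text
red [531.8 389.6] 2.082 [69.8 48.4]
grip t36.4 [531.7 389.5 128.3] F [ 0.2 -0.7 -1. ] w13.6
lift t37.8 [531.3 389.3 268.9] F [ 0.8  0.  -0.8] w13.9
over t39.3 [587.   15.6 270. ] F [ 1.  -0.3 -1.2] w13.7
down True t41.6 [586.7  14.7 134.1] F [-0.9  0.2  4.5] w13.9
rel t42.0 [585.9  14.7 133.4] F [-0.   0.   0.7] w26.1
```

View pics/e2.png

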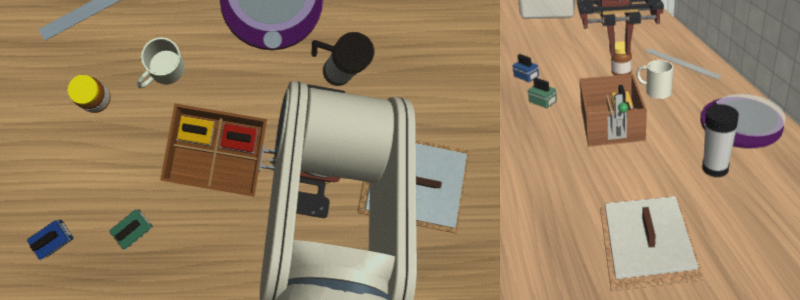

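View pics/e2z.png

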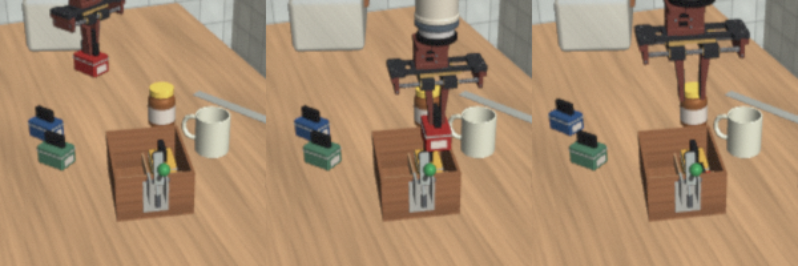

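The red and yellow tins are seated in the two far compartments. The blue tin has been knocked aside to about (130,339) in the full picture, so each pick takes a new measurement.

```bash
python3 - <<'E'
from h import *
pick('blue','b'); place(-37,-45,'b'); env.reach(chest(0,-150,380),pick_q(chest(0,-150,380),PHI)); snap('e3')
pick('green','g'); place(-37,45,'g'); env.reach([420,-60,420],pick_q([420,-60,420],PHI)); snap('e4')
E
python3 -c "
import cv2,numpy as np
f=lambda n:cv2.imread('pics/'+n)[130:330,200:400]
cv2.imwrite('pics/e4z.png',cv2.resize(np.vstack([np.hstack([f('b_lift.png'),f('b_over.png'),f('e3_side.png')]),np.hstack([f('g_lift.png'),f('g_over.png'),f('e4_side.png')])]),None,fx=1.33,fy=1.33))"
```

```text
blue [383.6 409. ] 2.173 [68.2 47.1]
grip t48.1 [383.4 408.9 128.3] F [-0.6  0.6 -1.8] w14.1
lift t49.6 [383.1 408.6 269.1] F [-0.1  0.1 -2.2] w13.9
over t51.1 [514.2  29.2 269.9] F [-0.2 -0.1 -1.5] w13.8
down True t53.4 [514.   28.4 134.1] F [-0.2 -0.6  3.6] w13.7
rel t53.8 [513.3  28.5 133.5] F [-0.7 -0.2  0.7] w26.1
green [401.3 241.3] 2.243 [67.7 47. ]
grip t59.4 [401.1 241.2 128.3] F [-0.4  0.6 -2.1] w14.0
lift t60.9 [400.8 241.1 269.2] F [-1.1 -0.2 -1.5] w14.0
over t61.7 [530.  117.1 269.1] F [ 0.2 -0.2 -2.3] w14.2
down True t63.9 [530.8 116.9 134.1] F [ 0.  -0.1  4.6] w13.7
rel t64.4 [530.1 116.8 133.3] F [-1.  -0.3 -0.1] w25.7
```

View pics/e4.png

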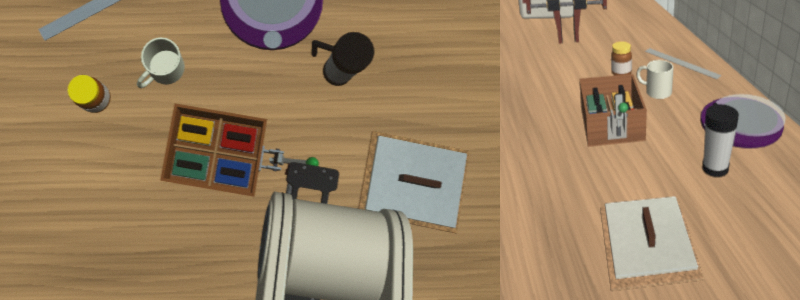

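View pics/e4z.png

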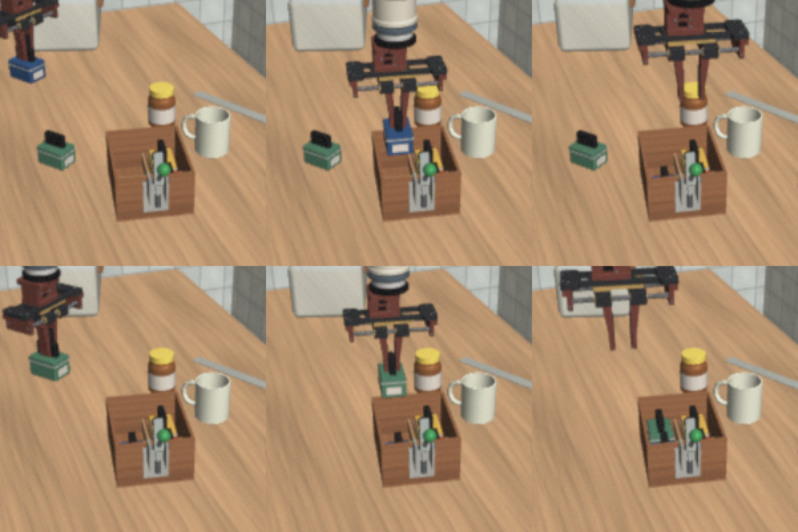

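```bash
python3 - <<'E'
from h import *
im=cv2.imread('pics/e4_top.png'); h=cv2.cvtColor(im,cv2.COLOR_BGR2HSV)
lid=np.zeros((480,640),np.uint8); lid[225:335,438:560]=cv2.inRange(h,(0,0,110),(180,60,255))[225:335,438:560]
lid=cv2.morphologyEx(cv2.morphologyEx(lid,cv2.MORPH_OPEN,np.ones((5,5))),cv2.MORPH_CLOSE,np.ones((9,9)))
print('lid',rect(lid,26))
set_gripper(60)
o=pick_q([*MAT,260],MY); env.reach([*MAT,260],o)
print(env.move_l([*MAT,112.0],rate=100,f_stop=12)); st('on')
set_gripper(0); env.hold(.2); st('grip')
env.move_l([*MAT,140],rate=50); env.move_l([*MAT,345],rate=150); s=st('up')
if s['width']<11 or s['force'][2]>-1.5: raise SystemExit('CHECK')
o2=(R.from_euler('z',PHI-MY)*R.from_quat(s['orientation'])).as_quat()
env.move_l([*((CH+MAT)/2),345],rate=150); st('mid')
env.move_l(chest(0,0,345),rot=o2,rate=150); s=st('over'); env.hold(.3)
snap('f1')
E
python3 -c "
import cv2
cv2.imwrite('pics/f1z.png',cv2.resize(cv2.imread('pics/f1_side.png')[120:320,210:450],None,fx=3,fy=3))"
```

```text
lid (array([ 466.86373901, -344.98925781]), np.float32(2.9205754), (213.47213745117188, 206.29820251464844), array([489.98408488, 289.94429708]))
False
on t70.2 [ 491.2 -358.3  112.7] F [-0.9 -0.3 -0. ] w59.9
grip t71.2 [ 490.9 -358.   112. ] F [ 0.1 -0.1 -0. ] w14.2
up t73.4 [ 490.5 -357.7  343.9] F [ 0.9 -0.1 -3.3] w13.8
mid t75.0 [ 524.8 -146.7  345. ] F [-0.1 -0.5 -2.8] w14.2
over t76.5 [558.8  65.2 345. ] F [-0.1  0.3 -2.9] w13.9
```

View pics/f1z.png

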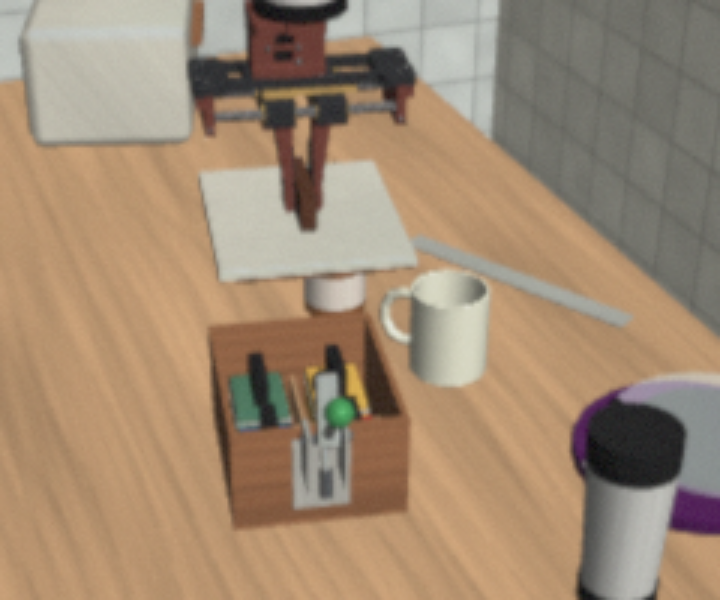

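```bash
python3 - <<'E'
from h import *
env.move_l(chest(0,0,222),rate=120); s=st('pre')
if s['width']<11 or s['force'][2]>-1.5: raise SystemExit('CHECK')
b=env.move_l(chest(0,0,194),rate=25,f_stop=5); s=st('down %s'%b)
if s['tool_pos'][2]<198:
    set_gripper(60); st('rel')
    env.move_l(chest(0,0,300),rate=150)
    p=chest(0,-235,320); env.reach(p,pick_q(p,PHI)); st()
    snap('g1')
E
python3 -c "
import cv2
cv2.imwrite('pics/g1z.png',cv2.resize(cv2.imread('pics/g1_side.png')[120:320,210:450],None,fx=3,fy=3))"
```

```text
pre t78.1 [559.4  65.8 222.7] F [-0.3 -0.4 -2.9] w14.1
down True t79.1 [558.8  65.8 195.9] F [-1.3 -0.   4.3] w13.9
rel t79.9 [557.9  65.7 195.1] F [0.7 0.1 0.1] w60.2
 t81.7 [ 515.1 -164.4  319.5] F [ 1.1  0.3 -0.4] w60.1
```

View pics/g1z.png

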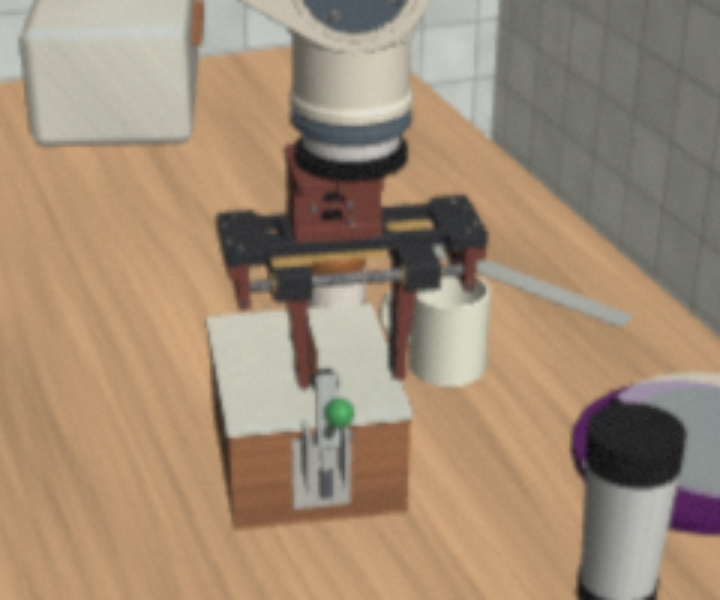

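View pics/g1.png

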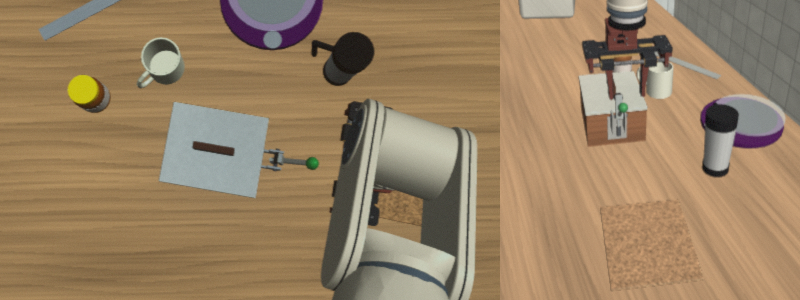

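```bash
python3 - <<'E'
from h import *
set_gripper(0)
env.move_l(chest(0,-235,243),rate=150)
print(env.move_l(chest(0,-170,256),rate=80,f_stop=30)); st()
print(env.move_l(chest(0,-124,258),rate=80,f_stop=30)); st()
env.hold(.4)
env.move_l(chest(0,-170,330)); p=[300,-250,420]; env.reach(p,pick_q(p,PHI)); env.hold(.5); st()
im=snap('h1')
h=cv2.cvtColor(im['top'],cv2.COLOR_BGR2HSV); 
lid=np.zeros((480,640),np.uint8); lid[195:305,230:352]=cv2.inRange(h,(0,0,110),(180,60,255))[195:305,230:352]
print('lid',rect(cv2.morphologyEx(lid,cv2.MORPH_OPEN,np.ones((9,9))),110))
def cen(m,x0,x1,y0,y1):
    q=np.zeros_like(m);q[y0:y1,x0:x1]=m[y0:y1,x0:x1];M=cv2.moments(q,True);return M['m10']/M['m00'],M['m01']/M['m00']
a=cen(colmask(im['top'],'green',120,30),318,400,240,275); b=cen(colmask(im['side'],'green',120,30),300,330,205,265)
print('knob',a,b,tri(a,b))
E
python3 -c "
import cv2
cv2.imwrite('pics/h1z.png',cv2.resize(cv2.imread('pics/h1_side.png')[120:320,210:450],None,fx=3,fy=3))"
```

```text
True
 t84.0 [ 522.7 -132.   252. ] F [ 1.1 -4.1 -0.5] w0.7
False
 t85.1 [535.6 -56.2 257.8] F [-0.7  0.2  0.5] w0.8
 t87.9 [ 300.1 -249.9  419.9] F [ 0.3 -0.6 -0.6] w0.2
lid (array([559.55377197,  65.92176819]), np.float32(1.3818756), (192.67138671875, 160.0310821533203), array([296.8687664 , 249.83989501]))
knob (328.75757575757575, 251.8080808080808) (314.6, 229.65714285714284) (array([ 5.47251015e+02, -4.30839573e-01,  1.83128508e+02]), np.float64(0.7697514686824916))
```

View pics/h1z.png

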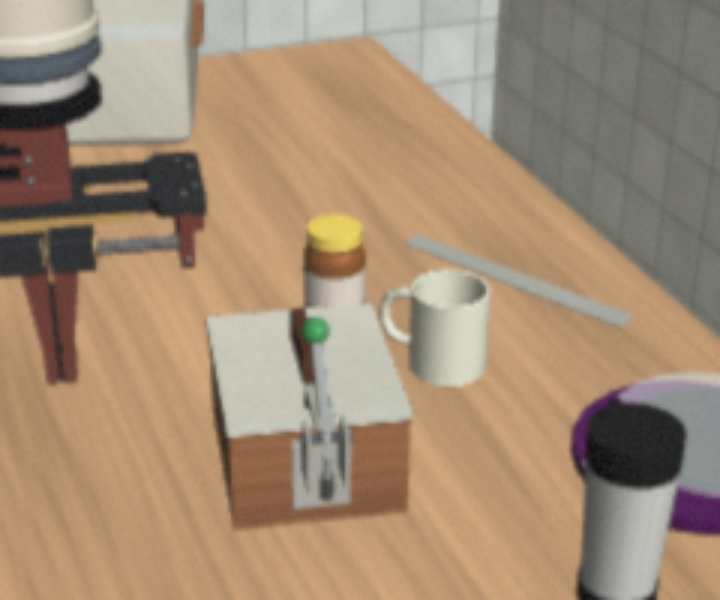

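View pics/h1.png

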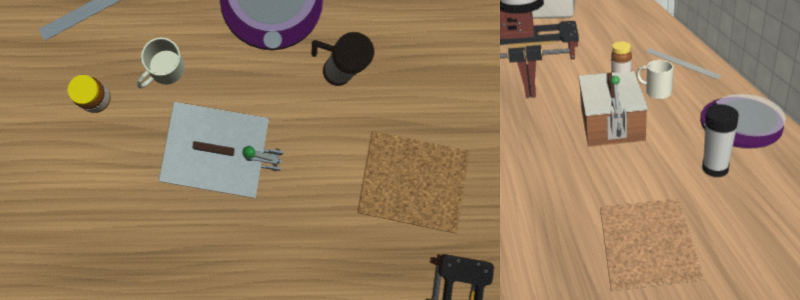

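```bash
python3 -c "
from h import *
print(workorder.sign_off()); st()"
```

```text
the job is handed in; nothing more can be done
None
the job is handed in; nothing more can be done
```

The tea chest is refilled and closed, and I handed the job in at about 88 s of the 210 s allowed. I opened the clamp, laid the lid on the cork mat and stood all four tins upright, one to a compartment. Then I put the lid back on and swung the clamp over centre.

**Checks that agreed:**
- **Tins:** the pictures from before the lid went back show all four upright, one to each compartment.
- **Lid:** it went down to its starting height (wrist at 195.9 mm, 196 mm expected). Seen from above, it is within about 0.5 mm of where it started.
- **Clamp:** the knob is within about 0.2 mm of its shut position at the start, so the clamp snapped over.
- **Bystanders:** the mug, travel mug and honey jar look unmoved in the last pictures. I did not measure them.

**What went differently or disagreed:**
- The blue tin was knocked a few centimetres aside during the run, so I measured it again before picking it up.
- I have no measured position for the lid on the mat. Both tries gave impossible sizes; the arm hid part of the lid in at least the first. I judged it central from the pictures and from where the arm released it.
- The first push to shut the clamp tripped the 30 N force stop for a moment, though the force read only about 4 N just after. The next push went through normally.

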